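# Register a printing block on the fence board

### The job

Register the wooden printing block on the plywood board, only pushing with the fingers and never picking it up or tipping it. First push the block back until its long side lies flush against the long dark fence, well before it reaches the short dark end stop on the left; then slide the red stop along the fence to the left until the block sits snugly, with no gaps, between the end stop and the red stop and still flush with the fence. Leave the bottles, the jar and the tape roll where they stand.

Things in the scene. Friction and masses are not known exactly. Their poses are not given: they have to be found in the camera images.
- board: Fixed plywood board 210 (x) x 340 (y) x 10 mm, origin at its underside's centre. Its x axis points to the fence (away from the robot), y to the left. Dark wood fence along the far edge, 20 mm thick, 25 mm high above the board top, near face at x = +80 mm. Short dark wood end stop at the left, 20 mm high, from the fence to x = -8 mm, block-side face at y = +140 mm.
- block: Loose wooden printing block, 55 (x) x 110 (y) x 34 mm high, about 0.09 kg, lying on the board; origin at the centre of its underside, y along its length. Starts roughly parallel to the fence, skewed, short of the fence and right of the end stop. Seated in the corner its origin is at about x = +52.5, y = +85 mm in the board's frame.
- stop_face (a point): Red stop that slides along the fence: middle of its left face, which meets the block's right end (axes as the board; at x = +51.5 mm on the board, 27 mm above the table). The jaw is 24 mm long in y (right face 24 mm right of this point), reaches from 22 mm nearer the robot than this point to the fence; top 42 mm above the table, underside 2 mm over the board.
- stop (a joint): Travel of the red stop along the fence, m: 0 at the right end of its travel (its left face at y = -100 mm on the board), growing to the left, up to 0.150; slides with about 2 N of friction and stays where it is left. About 0.130 when it meets the seated block.
- red_bottle: Bystander: small red ink bottle, 35 mm across, 63 mm high, standing on the board's near left corner; origin at its base.
- black_bottle: Bystander: black ink bottle, 42 mm across, 60 mm high, on the table at the left; origin at its base.
- amber_jar: Bystander: amber varnish jar with a pale lid, 52 mm across, 73 mm high, on the table at the right; origin at its base.
- tape_roll: Bystander: roll of masking tape lying flat, 104 mm across, 25 mm high, on the table at the right; origin at its base.
There are look-alikes about, which are no part of the job. There is more than one size of the block; the one meant has the size given above.

How it is judged:
By the outcome, as a careful person would: the job done as asked, in the order asked, and still so for the second after the job is handed in, with the robot touching nothing.
It also fails if it takes over 45 s, if anything falls off the work surface, if the arm or the gripper's body presses on something with over 40 N, if the wrist force passes 120 N, or if a joint passes its speed limit or range.

### The arm

A 6-joint arm with a two-finger parallel gripper is mounted at the origin on the work surface; the furniture and walls round the work are solid. World frame = base frame: x ahead of the robot, y to its left, z up, the work surface at z = 0. Lengths are in m, angles in rad, forces in N, time in s.
With the tool pointing down it reaches from about 0.3 to 0.775 m from the base axis. Payload 14.6 kg.
Tool frame: the origin (TCP) lies on the centre line of the jaws, within the pads' length; the fingertips stand 17 mm ahead of it and the grasp point (between the pads) lies 2 mm behind it; x points along the fingers, z is the direction in which the jaws open and shut, and the axes are right-handed (so a half turn about x gives the same grasp; the last joint's range is limited). The gripper opens to 94 mm and grips with 3 to 60 N. Pads are 16 mm wide; open, the fingers measure 119 mm over their backs; the gripper's body (75 mm by 177 mm) begins 78 mm behind the grasp point.
Start: joints at [1.235, 0.3, 1.521, -0, 1.321, -0.067], TCP at [0.146, 0.53, 0.199] pointing down, gripper open.
Joint ranges: [-3.03, 3.03], [-0.79, 2.21], [0.23, 2.52], [-1.04, 4.18], [0, 3.07], [-2.55, 2.55]. Speed limits (rad/s): [2.22, 2.22, 2.57, 3.14, 3.14, 3.14].

### API

Orientations are given as a unit quaternion [w, x, y, z].
In Python, from cell import bot gives the robot as it stands.
- The arm moves only by the tool arm_command, never from a script. Its argument "targets" is a list of rows, each a list of 3 entries, a list of its own where there are three numbers: the shift along the tool's x, y, z in m, then the turn about the tool's x in rad, then the finger opening in m, from 0 to 0.094. In form: [[[dx, dy, dz], twist, jaw], ...]. A call has 1 to 8 rows; each row shifts and turns the commanded pose from where the row before left it, along the tool's axes as they then stand; what a row does not reach is not made up. A row lasts 1/8 s, in which the tool goes at most 62.5 mm and 10.7 degrees, less where a joint would pass 70% of its speed; a pose out of reach is approached as far as the arm can. A call is refused whole if a number of a shift passes 0.0625 or a number of a turn 0.188, either way. A call with a gripper value outside its range is refused whole. The fingers move at their own pace and stop on an object; the grip force is fixed at half the most. Time passes only in rows, so rows that do not move let the fingers close. It gives the time, the measured TCP pose, the force and the opening at its end, in the units of the state.
- bot.state(): the state, without advancing time (a new reading comes with each control period).
- bot.get_image(name): name is "scene" or "side" or "wrist"; returns a dict with "pixels" (384x512x3 uint8, red, green, blue), "depth" (384x512 float32, m along the optical axis (not along the pixel's ray), 0 where there is no reading), "fx", "fy", "cx", "cy" (pixels), "k1" (the pictures are not rectified: a ray, as slopes to the right and down, at radius r is drawn at 1 + k1 r^2 times it, then the intrinsics apply), "rvec" (rotation vector, rad) and "tvec" (3), from world to camera coordinates, as OpenCV has them. Camera axes: x right, y down, z forward; pixel columns grow to the right and rows downward; lengths in m; the calibration is good to about 2 mm. A picture is of the moment at which its call begins.
- bot.sign_off(): hands the job in, once; it reports no verdict.
The state is a dict: "clock": time; "joint_positions": joint angles; "qvel": joint speeds; "joint_torque": joint torques, N m; "ee_pos": TCP position; "ee_rot": TCP orientation; "wrist_force": force on the tool from outside, world axes, zero at the start; "moment": the same for the moment, N m; "grip_width": opening from 0.0 (shut) to 1.0 (fully open).
Only numpy, scipy, OpenCV 4.12 (cv2) and the standard library are available. Lean on these libraries where they do the work, as an engineer would, in place of code of your own. Each camera call takes 0.05 s, during which the arm holds its last target. There are 200 camera calls.

## Working session

There is one attempt and no reset: what is moved stays moved. The work goes in short steps, Python scripts to look and compute and a tool call to move; the robot and the scene stay as the last step left them, time stands still between calls to the robot, and variables do not carry over. Pictures are saved under pics/ and viewed, about 8 in all and at most 12, crops included, and the job is handed in when it is done.

Besides the shell and the picture viewer there is one more tool, called as name([rows], argument=value, ...), one row to a line, values as JSON. arm_command: Moves the arm, as the interface text tells. Its arguments: {"type":"object","properties":{"targets":{"type":"array"}},"required":["targets"]}

```bash
ls; mkdir -p pics; cat > h.py <<'E'
import numpy as np, cv2
from cell import bot
def grab(n,fn=None):
    im=bot.get_image(n)
    if fn: cv2.imwrite('pics/'+fn,cv2.cvtColor(im['pixels'],cv2.COLOR_RGB2BGR))
    return im
def cloud(im):
    h,w=im['depth'].shape; v,u=np.mgrid[:h,:w].astype(np.float64)
    K=np.array([[im['fx'],0,im['cx']],[0,im['fy'],im['cy']],[0,0,1.]])
    p=cv2.undistortPoints(np.stack([u.ravel(),v.ravel()],1)[:,None],K,np.array([im['k1'],0,0,0.]))[:,0]
    d=im['depth'].ravel().astype(float)
    c=np.c_[p*d[:,None],d]
    R=cv2.Rodrigues(np.array(im['rvec'],float))[0]
    P=(c-np.array(im['tvec'],float).ravel())@R
    P[d==0]=np.nan
    return P.reshape(h,w,3)
E
python3 - <<'E'
from h import *
a=grab('scene','s1.png');b=grab('side','d1.png')
np.savez('im1.npz',a=cloud(a),b=cloud(b),ap=a['pixels'],bp=b['pixels'])
print(bot.state())
E
```

```text
pics
{'clock': 0.1, 'joint_positions': array([ 1.23538970e+00,  3.00398457e-01,  1.52151602e+00, -3.65988759e-07,
        1.32071262e+00, -6.65982065e-02]), 'qvel': array([ 0.00016193,  0.00015132, -0.00039134,  0.00122329, -0.00011329,
       -0.00075206]), 'joint_torque': array([ 4.95233071e-04, -5.32652521e+01, -3.53282189e+01,  7.09455041e-02,
        2.33963592e-02, -9.99479539e-05]), 'ee_pos': array([0.14599173, 0.53001605, 0.19825371]), 'ee_rot': array([ 0.56218557, -0.42869256,  0.5627955 ,  0.4282888 ]), 'wrist_force': array([-1.15971576, -0.17292005,  0.37014198]), 'moment': array([-0.00802077,  0.07572975,  0.06983366]), 'grip_width': 0.9998697470151844}
```

View pics/s1.png

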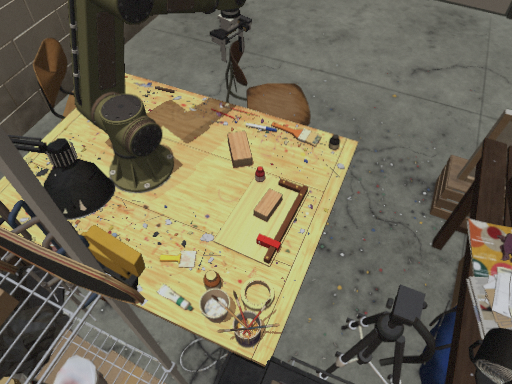

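View pics/d1.png

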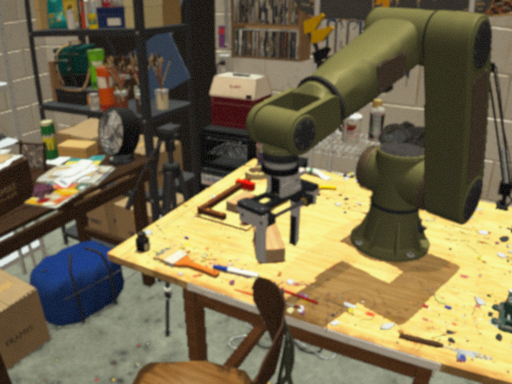

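Scene view: board around (262,220), block on it at (267,204), fence at (285,220), red stop at (268,242), red bottle at (260,174). The bigger look-alike block is at (240,149). The side view has the gripper in front of the board.

```bash
python3 - <<'E'
from h import *
z=np.load('im1.npz');P=z['a'];px=z['ap'].astype(int)
sl=np.s_[165:270,205:320]
Q=P[sl].reshape(-1,3);C=px[sl].reshape(-1,3)
print(P[204,267],P[220,285],P[242,268],P[215,250],P[200,210],P[290,230])
# topdown raster 1.5mm with colour and z
x0,x1,y0,y1=.3,.75,-.3,.25
cv2.imwrite('pics/crop.png',cv2.resize(cv2.cvtColor(px[sl].astype(np.uint8),cv2.COLOR_RGB2BGR),None,fx=6,fy=6,interpolation=cv2.INTER_CUBIC))
d=(P[204,267][:2])
near=np.hypot(*(Q[:,:2]-d).T)<.1
m=near&(Q[:,2]>.04)&(Q[:,2]<.05)
r=cv2.minAreaRect(Q[m][:,:2].astype(np.float32)*1000);print('block',m.sum(),r,np.median(Q[m][:,2]))
red=(C[:,0]>130)&(C[:,1]<50)&(C[:,2]<50)
print('red n',red.sum()); 
R=Q[red];m=np.hypot(*(R[:,:2]-P[242,268][:2]).T)<.05
print('stop',np.percentile(R[m],[2,50,98],axis=0))
T=R[m&(R[:,2]>.036)];print(cv2.minAreaRect(T[:,:2].astype(np.float32)*1000))
dark=(C.sum(1)<260)&~red&(Q[:,2]>.02)&(Q[:,2]<.045)&(Q[:,0]>.3)
F=Q[dark];print(len(F),np.nanmin(F,0),np.nanmax(F,0))
np.set_printoptions(precision=4,suppress=True)
print(np.c_[F,C[dark]][::6])
E
```

```text
[0.52692453 0.00380789 0.04521867] [ 0.60582834 -0.02453184  0.03276928] [ 0.58912306 -0.13360846  0.0461847 ] [ 0.48190219 -0.04090681  0.01060833] [ 0.31787789 -0.03333562 -0.00123618] [ 0.53789833 -0.31385187 -0.00201059]
block 411 ((560.872802734375, 9.102073669433594), (111.4560775756836, 127.23143005371094), 82.77945709228516) 0.04505153764149852
red n 32
stop [[ 0.55313916 -0.13954847  0.03822994]
 [ 0.59600638 -0.13269395  0.04367583]
 [ 0.6243786  -0.11824666  0.04738912]]
((588.94189453125, -127.72300720214844), (22.205875396728516, 73.54975128173828), 86.97430419921875)
726 [ 0.43355358 -0.18900805  0.02004815] [0.62903484 0.13863282 0.04495386]
[[  0.4336   0.1103   0.0446 102.      72.      53.    ]
 [  0.4608   0.1122   0.0443  78.      40.      35.    ]
 [  0.4612   0.1113   0.0397  95.      73.      66.    ]
 [  0.4612   0.1115   0.0336  98.      78.      70.    ]
 [  0.5252   0.1299   0.0331 107.      67.      47.    ]
 [  0.5434   0.1338   0.0319 110.      73.      47.    ]
 [  0.5438   0.1336   0.0264 107.      69.      47.    ]
 [  0.532    0.1234   0.0263  68.   
[... 5762 characters left out ...]
.      50.    ]
 [  0.6237  -0.1395   0.028  104.      28.      28.    ]
 [  0.614   -0.1502   0.0322 109.      66.      42.    ]
 [  0.6071  -0.1588   0.0349 106.      64.      43.    ]
 [  0.6034  -0.1667   0.0389 113.      70.      46.    ]
 [  0.6011  -0.1695   0.0353 116.      71.      48.    ]
 [  0.6163  -0.1549   0.0216  61.      53.      36.    ]
 [  0.6141  -0.1671   0.0343 103.      66.      45.    ]
 [  0.6163  -0.1635   0.0228  60.      52.      36.    ]
 [  0.6003  -0.1836   0.032  119.      76.      48.    ]
 [  0.6016  -0.1866   0.0314  63.      41.      30.    ]
 [  0.5988  -0.188    0.0248  55.      35.      25.    ]
 [  0.6155  -0.178    0.02    63.      48.      31.    ]]
```

View pics/crop.png

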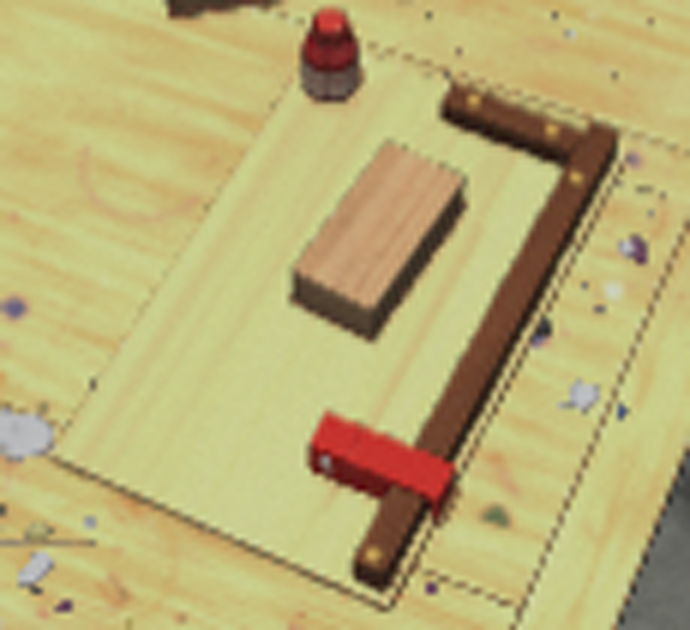

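The crop shows the skewed block, well short of the fence, the end stop at upper right, the red stop at (380,460) and the red bottle at (330,55), clear of the block.

```bash
cat >> h.py <<'E'
np.set_printoptions(precision=4,suppress=True)
def pose(P,px,verbose=1):
    P=P.reshape(-1,3);C=px.reshape(-1,3).astype(int);s=C.sum(1)
    ok=np.isfinite(P).all(1)&(P[:,0]>.42)&(P[:,0]<.66)&(abs(P[:,1])<.22)
    P=P[ok];C=C[ok];s=s[ok]
    red=(C[:,0]>1.0*100)&(C[:,1]<.42*C[:,0])&(C[:,2]<.42*C[:,0])
    # fence top
    f=(P[:,2]>.030)&(P[:,2]<.041)&(P[:,0]>.585)&~red&(P[:,1]<.115)&(s<300)
    F=P[f,:2]
    vx,vy,cx,cy=cv2.fitLine(F.astype(np.float32),cv2.DIST_HUBER,0,1e-4,1e-4).ravel()
    th=np.arctan2(vy,vx); th=th if vy>0 else th+np.pi
    th-=np.pi/2
    ex=np.array([np.cos(th),np.sin(th)]);ey=np.array([-ex[1],ex[0]])
    o=(F@ex); fx=(np.percentile(o,3)+np.percentile(o,97))/2; fw=np.percentile(o,97)-np.percentile(o,3)
    e=(P[:,2]>.024)&(P[:,2]<.037)&(s<300)&~red&(P[:,:2]@ex<fx-.012)&(P[:,:2]@ey>.09)&(P[:,0]>.50)
    E_=P[e,:2]@ey
    r=red&(P[:,2]>.036)&(P[:,1]<.1)&(P[:,0]>.52);S=P[r,:2]@ey
    b=(P[:,2]>.040)&(P[:,2]<.049)&~red&(s>300)&(P[:,:2]@ex<fx-.012)&(C[:,0]<1.75*C[:,2])
    B=P[b,:2].astype(np.float32)
    (c,wh,a)=cv2.minAreaRect(B*1000)
    print('fence th deg',np.degrees(th),'centre ex',fx,'w',fw,len(F))
    print('endstop y',np.percentile(E_,[3,50,97]) if len(E_) else None)
    print('stop y',np.percentile(S,[3,50,97]) if len(S) else None, len(S))
    print('block',c,wh,a,'z',np.median(P[b,2]),len(B))
    return dict(th=th,ex=ex,ey=ey,fx=fx,B=B)
E
python3 - <<'E'
from h import *
z=np.load('im1.npz');d=pose(z['a'],z['ap'])
im=grab('wrist');R=cv2.Rodrigues(np.array(im['rvec'],float))[0];t=np.array(im['tvec']).ravel()
print('wristcam pos',-R.T@t,'fwd',R[2],'right',R[0],im['fx'])
from scipy.spatial.transform import Rotation as Ro
q=bot.state()['ee_rot'];M=Ro.from_quat([*q[1:],q[0]]).as_matrix();print(M)
P=z['a'];C=z['ap'].astype(int)
for n,(v,u) in dict(redb=(172,259),black=(141,334),amber=(281,212),tape=(284,257)).items(): print(n,P[v,u])
E
```

```text
fence th deg -2.590916 centre ex 0.6134398649214909 w 0.018324812307362714 390
endstop y [0.143  0.1493 0.1613]
stop y [-0.112  -0.1016 -0.0898] 156
block (525.4207153320312, 14.839340209960938) (108.98442840576172, 55.44740676879883) 82.77945709228516 z 0.04520586073439678 258
wristcam pos [0.0695 0.5526 0.3845] fwd [ 0.2624 -0.0729 -0.9622] right [ 0.2645  0.9644 -0.001 ] 295.01385666922056
[[-0.0003 -0.9641  0.2655]
 [-0.0008  0.2655  0.9641]
 [-1.      0.0001 -0.0008]]
redb [0.4485 0.1128 0.0606]
black [0.6493 0.3913 0.0433]
amber [ 0.4912 -0.3323  0.061 ]
tape [ 0.6066 -0.261  -0.0029]
```

arm_command([
  [[0, 0, 0], -0.112, 0.064],
  [[0, 0, 0], -0.112, 0.064],
  [[0, -0.034, -0.05], 0, 0.064],
  [[0, -0.034, -0.05], 0, 0.064],
  [[0, -0.034, -0.05], 0, 0.064],
  [[0, -0.034, -0.05], 0, 0.064],
  [[0, -0.034, -0.05], 0, 0.064],
  [[0, -0.034, -0.05], 0, 0.064],
])

```text
clock: 1.15
ee_pos: [0.337, 0.2196, 0.1989]
ee_rot: [0.511, -0.489, 0.511, 0.489]
wrist_force: [1.1, 1.2, -0.1]
grip_width: 0.685
```

arm_command([
  [[0, -0.034, -0.05], 0, 0.064],
  [[0, -0.034, -0.05], 0, 0.064],
  [[0, -0.034, -0.05], 0, 0.064],
  [[0, -0.032, -0.047], 0, 0.064],
  [[0, 0, 0], 0, 0.064],
])

```text
clock: 1.78
ee_pos: [0.4623, 0.016, 0.1982]
ee_rot: [0.512, -0.487, 0.512, 0.488]
wrist_force: [-0.3, 0.4, -0.1]
grip_width: 0.679
```

```bash
cat >> h.py <<'E'
from scipy.spatial.transform import Rotation as Ro
def tool():
    s=bot.state();q=s['ee_rot'];M=Ro.from_quat([*q[1:],q[0]]).as_matrix()
    print('t',s['clock'],'tcp',s['ee_pos'],'z yaw',np.degrees(np.arctan2(M[1,2],M[0,2]))-90,'xdown',M[:,0],'F',s['wrist_force'],'w',s['grip_width'])
    return s['ee_pos'],M
E
python3 - <<'E'
from h import *
im=grab('wrist','w1.png');P=cloud(im)
p,M=tool();d=pose(P,im['pixels']);print('tcp board-dir',d['ex']@p[:2],d['ey']@p[:2])
E
```

```text
t 1.825 tcp [0.4616 0.0175 0.1982] z yaw -2.7235484188561685 xdown [-0.0011  0.0001 -1.    ] F [-0.1738 -0.3684  0.0652] w 0.6834314097521652
fence th deg -2.5942013 centre ex 0.6119879861333222 w 0.017621564054244643 1637
endstop y [0.1467 0.1556 0.1641]
stop y [-0.1068 -0.0979 -0.0859] 482
block (528.0046997070312, 11.960235595703125) (97.71070861816406, 294.8636474609375) 21.40289878845215 z 0.044310340663076334 2936
tcp board-dir 0.46032548826945785 0.038398662255504444
```

View pics/w1.png

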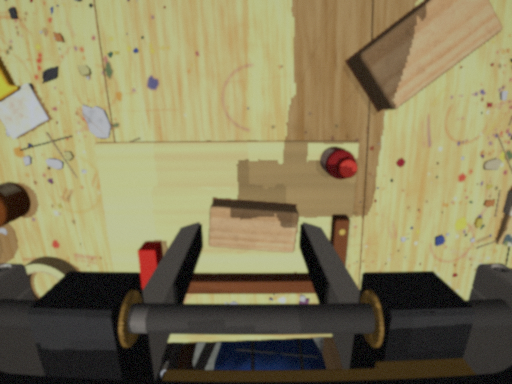

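The wrist view shows the block at (253,227) between the fingers and the red bottle at (340,163), clear of the fingers. I'm descending behind the block's near long side.

arm_command([
  [[0.054, 0, 0], 0, 0.064],
  [[0.054, 0, 0], 0, 0.064],
  [[0.053, 0, 0], 0, 0.064],
  [[0, 0, 0], 0, 0.064],
])

```text
clock: 2.33
ee_pos: [0.4591, 0.0197, 0.0355]
ee_rot: [0.509, -0.487, 0.512, 0.491]
wrist_force: [0.3, 0.3, 0.7]
grip_width: 0.683
```

arm_command([
  [[0, -0.009, 0], 0, 0.064],
  [[0, -0.01, 0], 0, 0.064],
  [[0, -0.01, 0], 0, 0.064],
  [[0, -0.01, 0], 0, 0.064],
  [[0, -0.01, 0], 0, 0.064],
  [[0, -0.009, 0], 0, 0.064],
  [[0, 0, 0], 0, 0.064],
])

```text
clock: 3.2
ee_pos: [0.5198, 0.016, 0.0376]
ee_rot: [0.511, -0.489, 0.511, 0.489]
wrist_force: [2.4, -0.2, 3.4]
grip_width: 0.678
```

```bash
sed -i "s/b=(P\[:,2\]>.040)/b=(np.hypot(P[:,0]-.55,P[:,1]-.03)<.095)\&(P[:,2]>.040)/" h.py; python3 - <<'E'
from h import *
p,M=tool()
im=grab('scene');d=pose(cloud(im),im['pixels']);print('tcp board-dir',d['ex']@p[:2],d['ey']@p[:2])
cv2.imwrite('pics/c2.png',cv2.resize(cv2.cvtColor(im['pixels'][160:275,200:325],cv2.COLOR_RGB2BGR),None,fx=5,fy=5,interpolation=cv2.INTER_CUBIC))
E
```

```text
t 3.2 tcp [0.5198 0.016  0.0376] z yaw -2.573245366142828 xdown [-0.  0. -1.] F [ 2.3663 -0.1848  3.3613] w 0.6779413791661256
fence th deg -2.4714355 centre ex 0.6137525532050562 w 0.01762704004327098 381
endstop y [0.141  0.1491 0.1609]
stop y [-0.1122 -0.1024 -0.0916] 151
block (527.484619140625, 12.996456146240234) (108.61235046386719, 43.01455307006836) 62.85906219482422 z 0.04388005299869709 7
tcp board-dir 0.518666909889911 0.03836638944024416
```

View pics/c2.png

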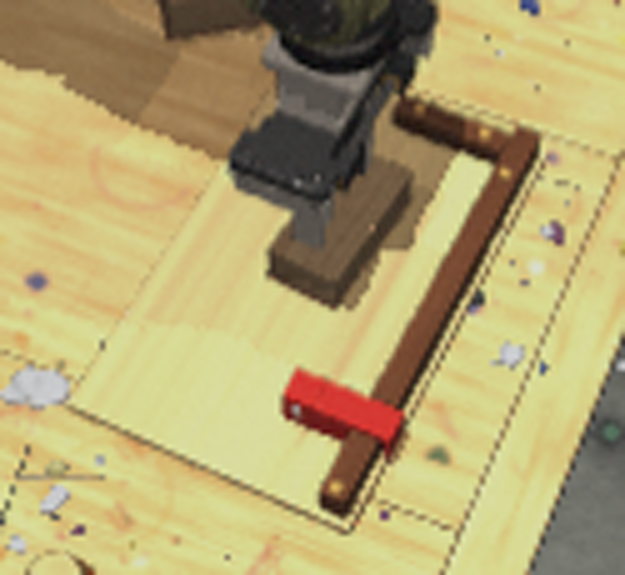

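The finger (crop 310,225) seems to overlap the block's top face, and the block hardly seems to have moved. I'll check this with depth before pushing further.

```bash
python3 - <<'E'
from h import *
im=grab('scene');P=cloud(im);C=im['pixels'].astype(int)
for v in range(198,224,2):
    print(v,[ (u,*np.round(P[v,u]*1000).astype(int),*C[v,u]) for u in (256,260,264,268,272)])
m=(P[...,2]>.040)&(P[...,2]<.049)&(P[...,0]>.44)&(P[...,0]<.6)&(abs(P[...,1])<.11)&(C[...,0]-C[...,2]>15)&(C[...,0]<1.9*C[...,1])
m[:, :240]=0
n,l,s,c=cv2.connectedComponentsWithStats(m.astype(np.uint8)); i=1+np.argmax(s[1:,4]);print(s[i])
print(cv2.minAreaRect(P[l==i][:,:2].astype(np.float32)*1000))
E
```

```text
198 [(256, np.int64(520), np.int64(-73), np.int64(173), np.int64(81), np.int64(76), np.int64(71)), (260, np.int64(533), np.int64(-70), np.int64(177), np.int64(45), np.int64(42), np.int64(42)), (264, np.int64(547), np.int64(-73), np.int64(189), np.int64(48), np.int64(48), np.int64(48)), (268, np.int64(520), np.int64(29), np.int64(46), np.int64(82), np.int64(70), np.int64(55)), (272, np.int64(533), np.int64(35), np.int64(44), np.int64(113), np.int64(91), np.int64(68))]
200 [(256, np.int64(518), np.int64(-67), np.int64(154), np.int64(85), np.int64(80), np.int64(75)), (260, np.int64(532), np.int64(-69), np.int64(165), np.int64(83), np.int64(78), np.int64(73)), (264, np.int64(546), np.int64(-71), np.int64(175), np.int64(61), np.int64(58), np.int64(56)), (268, np.int64(523), np.int64(22), np.int64(43), np.int64(112), np.int64(91), np.int64(67)), (272, np.int64(536), np.int64(27), np.int64(45), np.int64(116), np.int64(93), np.int64(69))]
202 [(256, np.int64(478), np.int64(19), np.int64(10), np.int64(210), np.int64(193), np.int64(130)), (260, np.int64(530), np.int64(-63), np.int64(146), np.i
[... 4484 characters left out ...]
72, np.int64(561), np.int64(-30), np.int64(13), np.int64(216), np.int64(204), np.int64(136))]
222 [(256, np.int64(513), np.int64(-58), np.int64(9), np.int64(216), np.int64(209), np.int64(141)), (260, np.int64(526), np.int64(-54), np.int64(12), np.int64(215), np.int64(207), np.int64(137)), (264, np.int64(539), np.int64(-50), np.int64(14), np.int64(216), np.int64(214), np.int64(143)), (268, np.int64(551), np.int64(-43), np.int64(12), np.int64(215), np.int64(208), np.int64(139)), (272, np.int64(562), np.int64(-34), np.int64(6), np.int64(215), np.int64(199), np.int64(134))]
[254 191  28  26 269]
((526.0029907226562, 14.634025573730469), (112.17784118652344, 55.05961608886719), 82.41578674316406)
```

```bash
python3 - <<'E'
from h import *
z=np.load('im1.npz')
for k in 'ab':
    P=z[k];m=(np.hypot(P[...,0]-.146,P[...,1]-.53)<.09)&(P[...,2]>.12)&(P[...,2]<.3)
    Q=P[m];print(k,len(Q),np.percentile(Q[:,2],[.5,2,5,10]) if len(Q) else '')
    lo=Q[np.argsort(Q[:,2])[:12]] if len(Q) else [];print(lo)
im=grab('side','d2.png');P=cloud(im)
m=(abs(P[...,0]-.52)<.06)&(abs(P[...,1]-.016)<.07)&(P[...,2]>.03)&(P[...,2]<.12)
v,u=np.where(m);print(u.min(),u.max(),v.min(),v.max())
a,b=max(v.mean()-45,0),max(u.mean()-60,0);a,b=int(a),int(b)
cv2.imwrite('pics/c3.png',cv2.resize(cv2.cvtColor(im['pixels'][a:a+90,b:b+120],cv2.COLOR_RGB2BGR),None,fx=6,fy=6,interpolation=cv2.INTER_CUBIC));print(a,b)
tool()
E
```

```text
a 277 [0.121  0.1225 0.1241 0.1297]
[[0.1152 0.5835 0.1205]
 [0.1213 0.5614 0.121 ]
 [0.1149 0.5744 0.1211]
 [0.1761 0.5379 0.1212]
 [0.1238 0.5763 0.1224]
 [0.17   0.541  0.1225]
 [0.1134 0.5876 0.1226]
 [0.1601 0.5515 0.123 ]
 [0.1495 0.5537 0.1236]
 [0.1566 0.549  0.1236]
 [0.1119 0.561  0.1237]
 [0.1817 0.5364 0.1238]]
b 1084 [0.1212 0.1225 0.1253 0.1311]
[[0.1471 0.5668 0.1201]
 [0.121  0.5916 0.1201]
 [0.1357 0.5804 0.1201]
 [0.1149 0.5996 0.1202]
 [0.1384 0.5749 0.1207]
 [0.1636 0.5529 0.1212]
 [0.1724 0.5452 0.1212]
 [0.1218 0.5899 0.1212]
 [0.1347 0.5777 0.1213]
 [0.1189 0.596  0.1213]
 [0.1511 0.5635 0.1218]
 [0.1904 0.5344 0.1219]]
226 255 174 207
148 181
t 3.35 tcp [0.5191 0.016  0.0377] z yaw -2.565936862365362 xdown [-0.0004  0.     -1.    ] F [0.0877 0.531  0.0651] w 0.6794929199554071
```

View pics/c3.png

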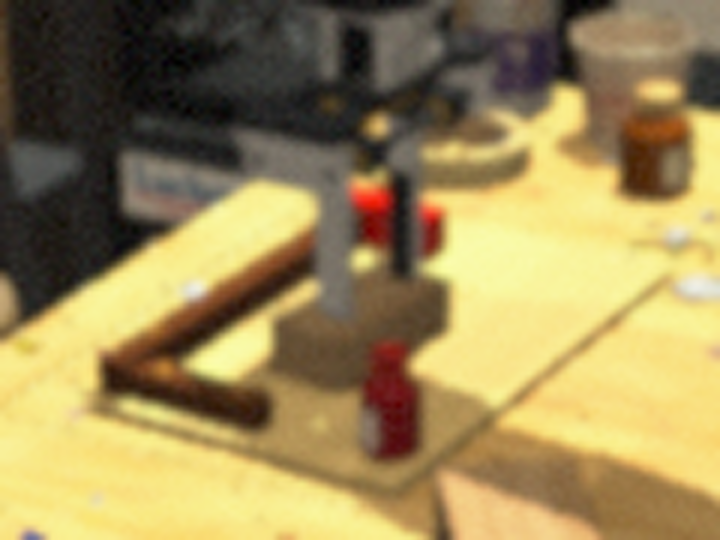

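Side view: both fingers end on, or just above, the block's top face at (335,315) and (402,275), so the tips are higher than the stated offset implies. I'll back off and lift, then measure where the tips really are.

arm_command([
  [[-0.05, 0, 0], 0, 0.064],
  [[0, 0.04, 0], 0, 0.064],
  [[0, 0.03, 0], 0, 0.064],
  [[0, 0, 0], 0, 0.064],
])

```text
clock: 3.85
ee_pos: [0.4481, 0.0193, 0.088]
ee_rot: [0.511, -0.489, 0.511, 0.489]
wrist_force: [0.1, 0.1, 0.7]
grip_width: 0.681
```

```bash
python3 - <<'E'
from h import *
p,M=tool()
for n in ('scene','side','wrist'):
    im=grab(n,'e_'+n+'.png');P=cloud(im);C=im['pixels'].astype(int)
    L=(P-p)@M
    sat=C.max(2)-C.min(2)
    m=(abs(L[...,1])<.02)&(abs(L[...,2])<.06)&(L[...,0]>-.07)&(L[...,0]<.04)&(sat<35)
    Q=L[m];print(n,m.sum())
    for s in (-1,1):
        q=Q[Q[:,2]*s>0.015]
        if len(q)>5:print(s,'tip',np.sort(q[:,0])[-6:],'y',np.percentile(q[:,1],[3,97]),'z',np.percentile(q[:,2],[3,97]))
im=grab('scene');P=cloud(im);C=im['pixels'].astype(int)
E
```

```text
t 3.85 tcp [0.4481 0.0193 0.088 ] z yaw -2.557234057132419 xdown [-0.0001  0.     -1.    ] F [0.0839 0.1268 0.7015] w 0.6811467752277574
scene 84
-1 tip [-0.0211 -0.0208 -0.0201 -0.0195 -0.0151 -0.0145] y [-0.0087  0.009 ] z [-0.0454 -0.0346]
1 tip [-0.0159 -0.0155 -0.0132 -0.0125 -0.0115 -0.007 ] y [-0.0086  0.0042] z [0.0298 0.0397]
side 124
-1 tip [-0.0191 -0.017  -0.0166 -0.0147 -0.0142 -0.0139] y [-0.0074  0.0097] z [-0.0381 -0.0277]
1 tip [-0.0193 -0.017  -0.0169 -0.0158 -0.0155 -0.0153] y [-0.0055  0.0111] z [0.039  0.0479]
wrist 3450
-1 tip [-0.0086 -0.0083 -0.0083 -0.0077 -0.0076 -0.0073] y [-0.0072  0.0083] z [-0.0416 -0.0303]
1 tip [-0.0089 -0.0088 -0.0085 -0.0084 -0.0067 -0.0066] y [-0.0075  0.0084] z [0.0333 0.0444]
```

By depth, the finger tips are about 10 mm behind the reported TCP, not 17 mm ahead. The lateral position is right. I'll descend to suit, watching the force.

arm_command([
  [[0.045, 0, 0], 0, 0.064],
  [[0.02, 0, 0], 0, 0.064],
  [[0.011, 0, 0], 0, 0.064],
  [[0, 0, 0], 0, 0.064],
])

```text
clock: 4.55
ee_pos: [0.4496, 0.0191, 0.0115]
ee_rot: [0.511, -0.488, 0.511, 0.489]
wrist_force: [0.5, -0.3, 0.5]
grip_width: 0.678
```

```bash
python3 - <<'E'
from h import *
p,M=tool()
for n in ('scene','side','wrist'):
    im=grab(n,'f_'+n+'.png');P=cloud(im);C=im['pixels'].astype(int)
    L=(P-p)@M
    sat=C.max(2)-C.min(2)
    m=(abs(L[...,1])<.015)&(abs(abs(L[...,2])-.037)<.015)&(L[...,0]>-.07)&(L[...,0]<.04)&(sat<28)
    print(n,m.sum(),'tip z',np.sort(P[m][:,2])[:8])
E
```

```text
t 4.55 tcp [0.4496 0.0191 0.0115] z yaw -2.5694304381302118 xdown [-0.0009  0.     -1.    ] F [ 0.5186 -0.2653  0.5101] w 0.6775777183544346
scene 69 tip z [0.0085 0.0096 0.0214 0.0228 0.0244 0.0251 0.0263 0.0286]
side 113 tip z [0.0217 0.0249 0.0256 0.0279 0.0285 0.0296 0.0299 0.0308]
wrist 3326 tip z [0.0196 0.0207 0.0208 0.0208 0.021  0.0211 0.0213 0.0213]
```

Tips are at about 21 mm, with no contact. Now the push.

arm_command([
  [[0, -0.014, 0], 0, 0.064],
  [[0, -0.014, 0], 0, 0.064],
  [[0, -0.007, 0], 0, 0.064],
  [[0, -0.007, 0], 0, 0.064],
  [[0, -0.007, 0], 0, 0.064],
  [[0, -0.007, 0], 0, 0.064],
  [[0, -0.007, 0], 0, 0.064],
  [[0, -0.007, 0], 0, 0.064],
])

```text
clock: 5.7
ee_pos: [0.5199, 0.016, 0.0118]
ee_rot: [0.511, -0.489, 0.511, 0.489]
wrist_force: [-1.1, 0.2, 1.5]
grip_width: 0.68
```

```bash
cat >> h.py <<'E'
def block(save=None):
    im=grab('scene');P=cloud(im);C=im['pixels'].astype(int)
    m=(P[...,2]>.040)&(P[...,2]<.049)&(P[...,0]>.44)&(P[...,0]<.61)&(abs(P[...,1])<.14)&(C[...,0]-C[...,2]>15)&(C[...,0]<1.6*C[...,1])
    m[:, :240]=0
    n,l,s,c=cv2.connectedComponentsWithStats(m.astype(np.uint8)); i=1+np.argmax(s[1:,4])
    print('block',s[i],cv2.minAreaRect(P[l==i][:,:2].astype(np.float32)*1000))
    if save: cv2.imwrite('pics/'+save,cv2.resize(cv2.cvtColor(im['pixels'][160:275,200:325],cv2.COLOR_RGB2BGR),None,fx=5,fy=5,interpolation=cv2.INTER_CUBIC))
E
python3 - <<'E'
from h import *
p,M=tool();e=np.array([.999,-.0452]);print(p[:2]@e);block('g.png')
E
```

```text
t 5.7 tcp [0.5199 0.016  0.0118] z yaw -2.5680201619164365 xdown [-0.  0. -1.] F [-1.1192  0.2409  1.5474] w 0.6803462785224174
0.5186087455473511
block [263 191  27  30 391] ((555.6896362304688, 14.713451385498047), (112.71450805664062, 55.472293853759766), 87.80436706542969)
```

The block moves and squares up (87.8°), with about 21 mm left to the fence.

arm_command([
  [[0, -0.006, 0], 0, 0.064],
  [[0, -0.006, 0], 0, 0.064],
  [[0, -0.004, 0], 0, 0.064],
  [[0, -0.002, 0], 0, 0.064],
  [[0, 0, 0], 0, 0.064],
])

```text
clock: 6.38
ee_pos: [0.5375, 0.0152, 0.0118]
ee_rot: [0.511, -0.489, 0.511, 0.489]
wrist_force: [-0.9, 0.6, -0.2]
grip_width: 0.681
```

arm_command([
  [[0, -0.0015, 0], 0, 0.064],
  [[0, 0, 0], 0, 0.064],
])

```text
clock: 6.62
ee_pos: [0.5389, 0.0151, 0.0118]
ee_rot: [0.511, -0.489, 0.511, 0.489]
wrist_force: [0.1, -0.4, 0.2]
grip_width: 0.681
```

arm_command([
  [[0, -0.001, 0], 0, 0.064],
  [[0, 0, 0], 0, 0.064],
])

```text
clock: 6.88
ee_pos: [0.54, 0.0151, 0.0118]
ee_rot: [0.511, -0.489, 0.511, 0.489]
wrist_force: [-0.8, 0.2, 0.6]
grip_width: 0.68
```

arm_command([
  [[0, -0.001, 0], 0, 0.064],
  [[0, 0, 0], 0, 0.064],
])

```text
clock: 7.12
ee_pos: [0.5406, 0.015, 0.0117]
ee_rot: [0.511, -0.489, 0.511, 0.489]
wrist_force: [-3.8, 0.4, 2.4]
grip_width: 0.684
```

arm_command([
  [[0, -0.001, 0], 0, 0.064],
  [[0, 0, 0], 0, 0.064],
])

```text
clock: 7.38
ee_pos: [0.5406, 0.015, 0.0117]
ee_rot: [0.51, -0.488, 0.512, 0.49]
wrist_force: [-12.4, -0.0, 10.3]
grip_width: 0.681
```

```bash
python3 - <<'E'
from h import *
p,M=tool();block('g2.png')
E
```

```text
t 7.375 tcp [0.5406 0.015  0.0117] z yaw -2.557739112551687 xdown [-0.0033  0.     -1.    ] F [-12.3641  -0.0031  10.3009] w 0.680842420613368
block [268 193  27  29 395] ((576.8802490234375, 15.293380737304688), (112.7887954711914, 54.8586540222168), 88.45108032226562)
```

View pics/g2.png

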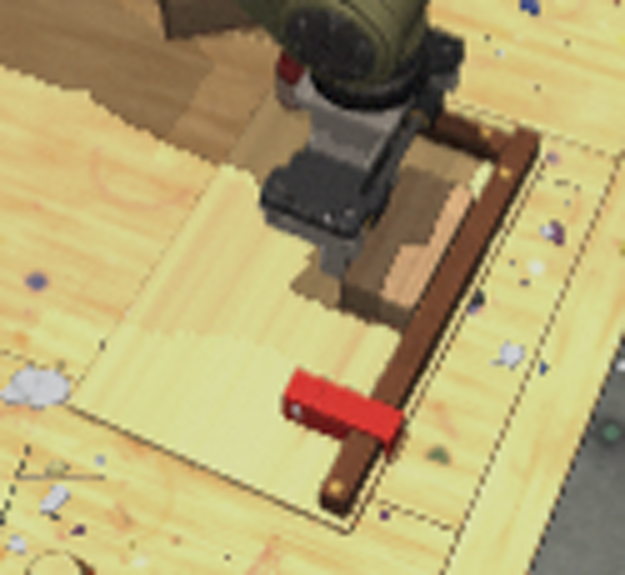

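The block is flush along the fence by force (12 N with no further travel) and in the picture, with a gap of about 45 mm to the end stop still open. I'm backing off and going to the right of the red stop with the jaws shut.

arm_command([
  [[0, 0.003, 0], 0, 0.064],
  [[0, 0.02, 0], 0, 0.064],
  [[-0.045, 0, 0], 0, 0.04],
  [[-0.04, 0, 0], 0, 0.0],
  [[0, -0.014, -0.046], 0, 0.0],
  [[0, -0.014, -0.046], 0, 0.0],
  [[0, -0.014, -0.046], 0, 0.0],
  [[0, -0.014, -0.046], 0, 0.0],
])

```text
clock: 8.43
ee_pos: [0.5671, -0.1719, 0.0969]
ee_rot: [0.511, -0.489, 0.511, 0.488]
wrist_force: [1.0, -0.1, -0.6]
grip_width: 0.081
```

```bash
python3 - <<'E'
from h import *
p,M=tool();im=grab('scene');d=pose(cloud(im),im['pixels']);block()
im=grab('wrist','w3.png');d2=pose(cloud(im),im['pixels']);
print('tcp board-dir',d['ex']@p[:2],d['ey']@p[:2])
E
```

```text
t 8.425 tcp [ 0.5671 -0.1719  0.0969] z yaw -2.568782229142826 xdown [ 0.0009 -0.0003 -1.    ] F [ 0.9763 -0.1405 -0.568 ] w 0.08130470875538878
fence th deg -2.5289867 centre ex 0.6115437661495269 w 0.022464670458035685 438
endstop y [0.143  0.1487 0.1597]
stop y [-0.1114 -0.1011 -0.0901] 123
block (578.4666137695312, 15.3414306640625) (50.40182113647461, 110.22164154052734) 2.086293935775757 z 0.044778441368730215 242
block [270 193  25  31 345] ((581.1970825195312, 13.34286880493164), (55.17441177368164, 116.50508880615234), 2.8864877223968506)
fence th deg -3.5899336 centre ex 0.611089873074889 w 0.021957910027945116 3725
endstop y [0.0904 0.0944 0.1004]
stop y [-0.0984 -0.0878 -0.077 ] 2138
block (575.7062377929688, 14.896671295166016) (104.87406158447266, 51.28202819824219) 86.72699737548828 z 0.044290477680983785 5451
tcp board-dir 0.5741216896106263 -0.14674916231398882
```

View pics/w3.png

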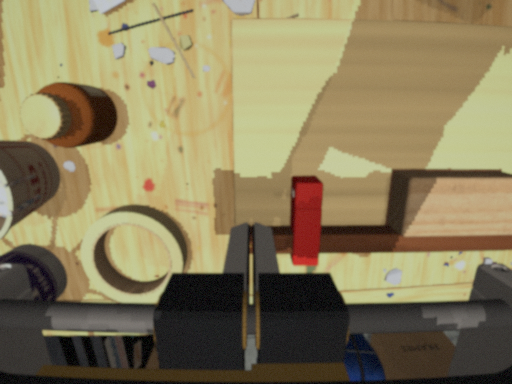

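Wrist view: the block's long side meets the fence (400–512, 230), the closed fingers (262,235) are just to the right of the red stop (307,215), and the tape roll (133,253) is clear. I'm going down and pushing the stop left.

arm_command([
  [[0.045, 0, 0], 0, 0.0],
  [[0.04, 0, 0], 0, 0.0],
  [[0, 0, 0], 0, 0.0],
])

```text
clock: 8.95
ee_pos: [0.5651, -0.1688, 0.0095]
ee_rot: [0.51, -0.487, 0.512, 0.49]
wrist_force: [0.0, 0.3, -0.5]
grip_width: 0.003
```

arm_command([
  [[0, 0, 0.008], 0, 0.0],
  [[0, 0, 0.008], 0, 0.0],
  [[0, 0, 0.008], 0, 0.0],
  [[0, 0, 0.008], 0, 0.0],
  [[0, 0, 0.008], 0, 0.0],
])

```text
clock: 9.57
ee_pos: [0.5686, -0.1299, 0.0121]
ee_rot: [0.511, -0.489, 0.511, 0.488]
wrist_force: [0.6, -2.5, 0.8]
grip_width: 0.002
```

```bash
python3 - <<'E'
from h import *
p,M=tool();im=grab('scene');d=pose(cloud(im),im['pixels'])
ex=np.array([.999,-.0452]);ey=np.array([.0452,.999]);print('tcp board-dir',ex@p[:2],ey@p[:2])
E
```

```text
t 9.575 tcp [ 0.5686 -0.1299  0.0121] z yaw -2.5692879421769703 xdown [ 0.0007 -0.0003 -1.    ] F [ 0.6213 -2.5296  0.8253] w 0.0020998564933722473
fence th deg -2.5210023 centre ex 0.6105281444518824 w 0.023835379647125343 447
endstop y [0.1412 0.1503 0.1606]
stop y [-0.0929 -0.0819 -0.0689] 90
block (574.3191528320312, 16.606101989746094) (106.83427429199219, 51.054927825927734) 87.77686309814453 z 0.044392967354881865 130
tcp board-dir 0.5739481030836509 -0.10410530805675743
```

The stop is sliding as expected (−2.5 N). About 54 mm to the block, then about 45 mm with it.

arm_command([
  [[0, 0, 0.008], 0, 0.0],
  [[0, 0, 0.008], 0, 0.0],
  [[0, 0, 0.008], 0, 0.0],
  [[0, 0, 0.008], 0, 0.0],
  [[0, 0, 0.008], 0, 0.0],
  [[0, 0, 0.006], 0, 0.0],
  [[0, 0, 0.004], 0, 0.0],
  [[0, 0, 0.004], 0, 0.0],
])

```text
clock: 10.62
ee_pos: [0.5708, -0.0762, 0.0117]
ee_rot: [0.511, -0.489, 0.511, 0.489]
wrist_force: [-0.2, -1.8, 2.6]
grip_width: 0.005
```

arm_command([
  [[0, 0, 0.004], 0, 0.0],
  [[0, 0, 0.005], 0, 0.0],
  [[0, 0, 0.005], 0, 0.0],
  [[0, 0, 0.005], 0, 0.0],
  [[0, 0, 0.005], 0, 0.0],
  [[0, 0, 0.005], 0, 0.0],
  [[0, 0, 0.004], 0, 0.0],
  [[0, 0, 0.002], 0, 0.0],
])

```text
clock: 11.62
ee_pos: [0.5724, -0.0411, 0.0117]
ee_rot: [0.511, -0.489, 0.511, 0.489]
wrist_force: [0.1, -1.2, 1.3]
grip_width: 0.01
```

```bash
python3 - <<'E'
from h import *
p,M=tool();im=grab('scene');d=pose(cloud(im),im['pixels']);block('g4.png')
ex=np.array([.999,-.0452]);ey=np.array([.0452,.999]);print('tcp board-dir',ex@p[:2],ey@p[:2])
E
```

```text
t 11.625 tcp [ 0.5724 -0.0411  0.0117] z yaw -2.5529591192340746 xdown [-0.0001 -0.     -1.    ] F [ 0.0552 -1.2265  1.3054] w 0.010043578716149483
fence th deg -1.9146248 centre ex 0.6125043184557296 w 0.020323854986458167 431
endstop y [0.1215 0.1404 0.1541]
stop y [-0.0098  0.      0.0122] 84
block (593.2959594726562, 50.18314743041992) (105.89481353759766, 17.474010467529297) 87.3095932006836 z 0.04434620179542022 59
block [283 190  16  24 133] ((594.5216674804688, 50.369789123535156), (110.03759002685547, 21.603973388671875), 87.54653930664062)
tcp board-dir 0.5736554058183169 -0.015213180150655061
```

View pics/g4.png

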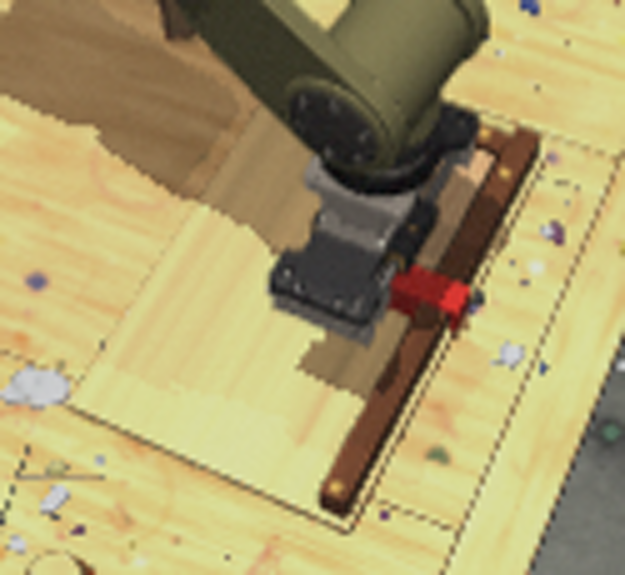

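The block is nearly at the end stop (about 10 mm by geometry) and still along the fence. I'll finish in small steps, watching force.

arm_command([
  [[0, 0, 0.003], 0, 0.0],
  [[0, 0, 0.003], 0, 0.0],
  [[0, 0, 0.001], 0, 0.0],
  [[0, 0, 0], 0, 0.0],
])

```text
clock: 12.22
ee_pos: [0.5726, -0.0342, 0.0116]
ee_rot: [0.511, -0.489, 0.511, 0.489]
wrist_force: [0.1, 0.5, 0.5]
grip_width: 0.005
```

arm_command([
  [[0, 0, 0.001], 0, 0.0],
  [[0, 0, 0.001], 0, 0.0],
  [[0, 0, 0], 0, 0.0],
])

```text
clock: 12.6
ee_pos: [0.5727, -0.0324, 0.0117]
ee_rot: [0.511, -0.489, 0.511, 0.489]
wrist_force: [-1.2, -1.7, -0.9]
grip_width: 0.007
```

arm_command([
  [[0, 0, 0.001], 0, 0.0],
  [[0, 0, 0], 0, 0.0],
])

```text
clock: 12.85
ee_pos: [0.5728, -0.0314, 0.0117]
ee_rot: [0.511, -0.489, 0.511, 0.489]
wrist_force: [-1.0, -1.6, 0.2]
grip_width: 0.005
```

arm_command([
  [[0, 0, 0.001], 0, 0.0],
  [[0, 0, 0], 0, 0.0],
])

```text
clock: 13.1
ee_pos: [0.5728, -0.0303, 0.0117]
ee_rot: [0.511, -0.489, 0.511, 0.489]
wrist_force: [-0.1, -1.4, -0.9]
grip_width: 0.006
```

arm_command([
  [[0, 0, 0.001], 0, 0.0],
  [[0, 0, 0], 0, 0.0],
])

```text
clock: 13.35
ee_pos: [0.5729, -0.0293, 0.0117]
ee_rot: [0.511, -0.489, 0.511, 0.489]
wrist_force: [-0.5, -1.4, -1.1]
grip_width: 0.007
```

arm_command([
  [[0, 0, 0.001], 0, 0.0],
  [[0, 0, 0], 0, 0.0],
])

```text
clock: 13.6
ee_pos: [0.573, -0.0284, 0.0118]
ee_rot: [0.511, -0.489, 0.511, 0.489]
wrist_force: [-0.5, -2.0, -1.1]
grip_width: 0.007
```

arm_command([
  [[0, 0, 0.001], 0, 0.0],
  [[0, 0, 0], 0, 0.0],
])

```text
clock: 13.85
ee_pos: [0.573, -0.0274, 0.0118]
ee_rot: [0.511, -0.489, 0.511, 0.489]
wrist_force: [-0.6, -1.2, -0.6]
grip_width: 0.005
```

arm_command([
  [[0, 0, 0.001], 0, 0.0],
  [[0, 0, 0], 0, 0.0],
])

```text
clock: 14.1
ee_pos: [0.573, -0.0271, 0.0118]
ee_rot: [0.511, -0.489, 0.511, 0.488]
wrist_force: [-1.6, -8.0, -0.3]
grip_width: 0.005
```

arm_command([
  [[0, 0, 0.001], 0, 0.0],
  [[0, 0, 0], 0, 0.0],
])

```text
clock: 14.35
ee_pos: [0.573, -0.0271, 0.0118]
ee_rot: [0.511, -0.489, 0.512, 0.488]
wrist_force: [-2.5, -14.4, -2.0]
grip_width: 0.003
```

```bash
python3 - <<'E'
from h import *
p,M=tool();block('g5.png')
im=grab('scene');P=cloud(im);C=im['pixels'].astype(int)
for v,u in ((186,297),(190,294),(194,292),(198,290),(202,288)): print(v,u,P[v,u],C[v,u])
im=grab('side','x.png');cv2.imwrite('pics/c6.png',cv2.resize(cv2.cvtColor(im['pixels'][165:235,185:275],cv2.COLOR_RGB2BGR),None,fx=8,fy=8,interpolation=cv2.INTER_CUBIC))
E
```

```text
t 14.35 tcp [ 0.573  -0.0271  0.0118] z yaw -2.581478724054108 xdown [-0.0001 -0.0023 -1.    ] F [ -2.484  -14.416   -2.0395] w 0.003486139978566337
block [285 187  16  24 132] ((594.5324096679688, 63.03196716308594), (111.12940979003906, 22.886882781982422), 87.46711730957031)
186 297 [0.5924 0.1274 0.0351] [200 158  85]
190 294 [0.6063 0.0427 0.1208] [144 122  98]
194 292 [0.5919 0.0751 0.0507] [130 102  75]
198 290 [0.5909 0.0589 0.0466] [124  96  69]
202 288 [0.5899 0.0428 0.0427] [83 69 54]
```

View pics/c6.png

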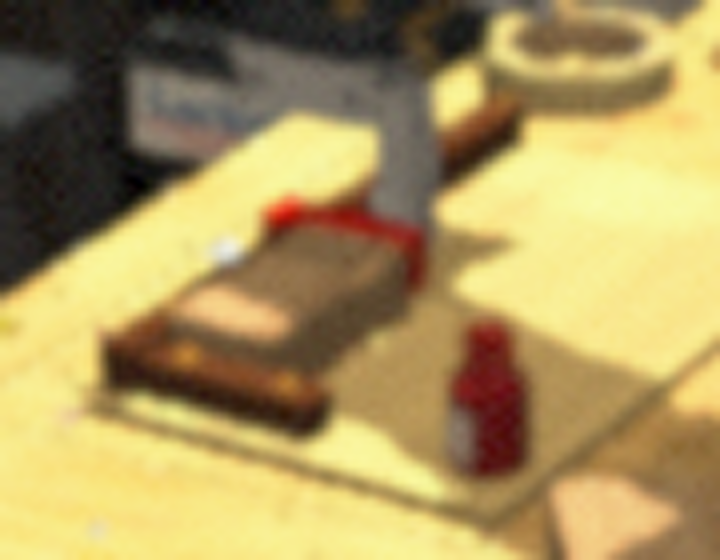

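Seated hard: 14 N with no further travel, and the side view shows end stop, block and red stop in a row with no gap and the fence side closed. Retreating.

arm_command([
  [[0, 0, -0.002], 0, 0.0],
  [[0, 0, -0.005], 0, 0.0],
  [[0, 0, -0.015], 0, 0.0],
  [[-0.05, 0, 0], 0, 0.0],
  [[-0.06, 0, 0], 0, 0.0],
  [[-0.02, 0.05, 0], 0, 0.0],
  [[0, 0.06, 0], 0, 0.0],
  [[0, 0, 0], 0, 0.0],
])

```text
clock: 15.5
ee_pos: [0.4591, -0.0427, 0.1418]
ee_rot: [0.511, -0.488, 0.511, 0.489]
wrist_force: [0.1, 0.1, 0.5]
grip_width: 0.005
```

```bash
python3 - <<'E'
from h import *
p,M=tool();block()
im=grab('scene');d=pose(cloud(im),im['pixels'])
cv2.imwrite('pics/h1.png',cv2.resize(cv2.cvtColor(im['pixels'][160:275,200:325],cv2.COLOR_RGB2BGR),None,fx=6,fy=6,interpolation=cv2.INTER_CUBIC))
im=grab('wrist');cv2.imwrite('pics/h2.png',cv2.resize(cv2.cvtColor(im['pixels'][120:320,150:420],cv2.COLOR_RGB2BGR),None,fx=2.9,fy=2.9,interpolation=cv2.INTER_CUBIC))
P=grab('scene');P=cloud(P)
for n,(v,u) in dict(redb=(172,259),black=(141,334),amber=(281,212),tape=(284,257)).items(): print(n,P[v,u])
E
```

```text
t 15.5 tcp [ 0.4591 -0.0427  0.1418] z yaw -2.5979627370441136 xdown [-0.001   0.0003 -1.    ] F [0.1375 0.0978 0.4596] w 0.004664737629646079
block [274 183  27  28 379] ((579.8030395507812, 63.756656646728516), (112.21488189697266, 57.963905334472656), 87.14839935302734)
fence th deg -2.1938362 centre ex 0.6132188114787862 w 0.019334393401481687 414
endstop y [0.1401 0.1521 0.1571]
stop y [0.006  0.0163 0.0288] 145
block (577.59033203125, 62.962181091308594) (107.08119201660156, 53.19169616699219) 87.29173278808594 z 0.04472600645854807 232
redb [0.4484 0.1131 0.0601]
black [0.6501 0.3863 0.0482]
amber [ 0.4901 -0.331   0.0574]
tape [ 0.6071 -0.2619 -0.0006]
```

View pics/h2.png

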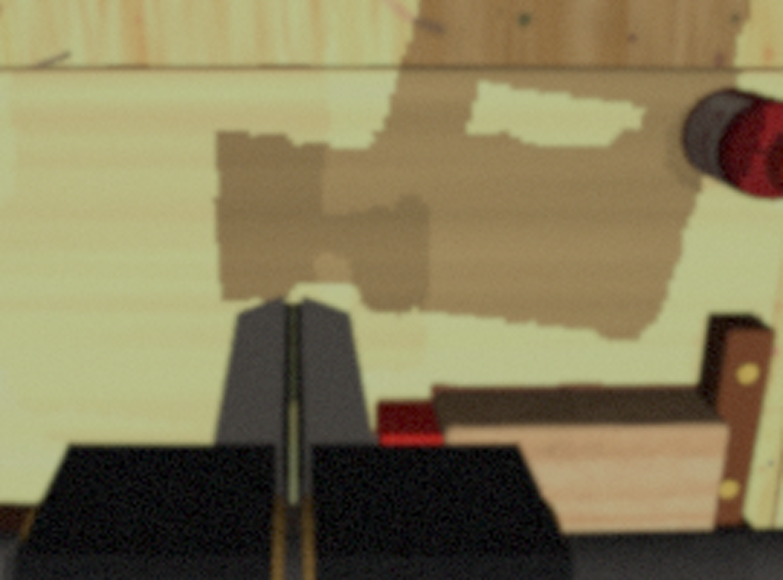

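The wrist crop shows the block touching both the end stop (720,450) and the red stop (440,420), with the red bottle untouched. I'll use the last picture to check the fence side.

View pics/h1.png

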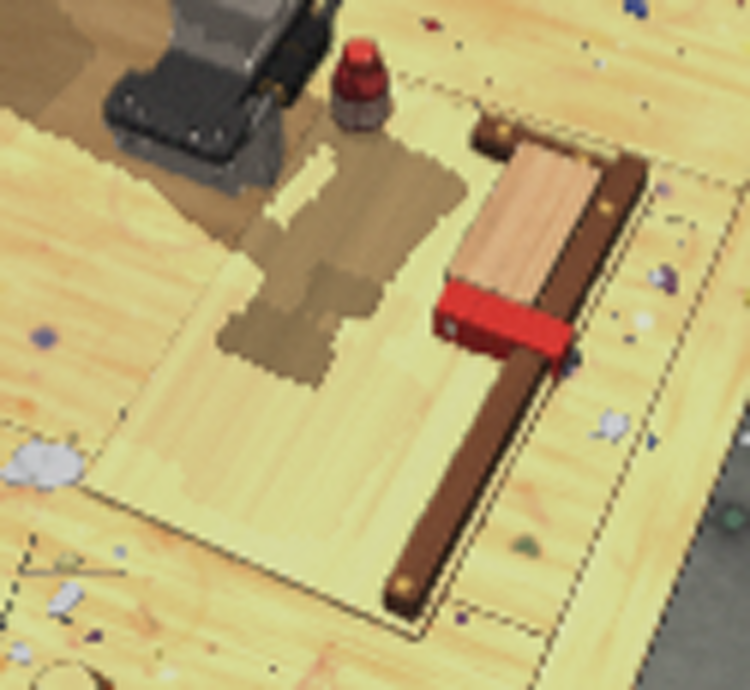

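The block sits snug between the end stop and the red stop and flush along the fence, and the arm is clear. Handing in.

```bash
python3 -c "
from cell import bot
print(bot.sign_off())"
```

```text
the job is handed in; nothing more can be done
None
```

The block is registered in the corner, and I handed the job in at about 15.7 s. I pushed it flush to the fence with two spread fingers while it was still about 45 mm from the end stop. I then slid the red stop left with closed fingers until the block seated.

**Last checks:**
- **Force:** each push ended against a hard stop, about 12 N at the fence and 14 N at the end stop, with no further travel.
- **Pictures:** the final views show no gap at the fence, the end stop or the red stop.
- **Angle:** the block's yaw is about -2.7 to -2.9°. The fence reads -2.2° in the last picture and -2.6° in earlier ones, so they match within measuring noise.
- **Bystanders:** depth readings at the red bottle, amber jar and tape roll are within a few mm of the first ones. The black bottle's reading differs by about 5 mm; the arm stayed well away from it, so I put that down to noise.

**What went wrong or disagreed:**
- **First push missed:** by depth, the finger tips are about 10 mm behind the reported TCP, not 17 mm ahead as stated. On the first try they passed over the top of the block, with one reading of about 3 N upward, and the block did not move. I measured the tips and repeated the push lower.
- **Seating position:** the red stop seated 3 to 4 mm further left than I had estimated, which is about the error of my end-stop estimate.

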